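# Post an out-of-date tablet carton through the spring flap of the medicine returns box

## Task

Put the out-of-date tablet carton on the shelf of the medicine returns box through the box's spring flap: press the flap down with one finger and, keeping it held open, push the carton off the shelf into the opening with the other finger, and hold the flap until the carton has dropped inside. Then draw out and let the flap close by itself over the carton. Only push the carton, never lift it or slide it onto the shut flap, and leave the pill jar on the same shelf and everything else on the desk where it stands.

Things in the scene. Friction and masses are not known exactly. Their poses are not given: they have to be found in the camera images.
- returns_box: White medicine returns box fixed to the desk, grey flat lid 150 mm up. Origin at desk height under the middle of the lid's flap opening; x points from flap to shelf (away from the robot, yawed up to 20 deg), y along the flap's hinge. In mm in this frame: outside x -77..157, y -145..145; opening x -59..59, y -120..120; shelf x 59..157. Hollow, walls 4, lid 6, inner floor at z = 6.
- shelf_edge (a point): Middle of the straight edge between shelf and flap opening, on the lid's surface: (59, 0, 150) mm in the box's frame. The shelf is level, open at its far end, with 8 mm high lips along its sides at y = +-141 mm. The lid's near rim, beyond the hinge, is 18 mm wide, with hinge knuckles up to 4 mm above it.
- flap (a joint): Angle (rad) of the steel flap, 115 x 236 x 4 mm, flush with the lid. Hinge along the opening's near edge (x = -57 mm, lid height); free edge beside the shelf. 0 shut; grows as it is pressed down into the box; stop at 1.25. A spring always shuts it: about 0.08 N m shut, 0.16 N m at 1 rad (1 to 6 N at a finger 100 to 25 mm from the hinge). The carton's weight does not open it.
- flap_edge (a point): Middle of the flap's free edge, on its upper face, 115 mm from the hinge; it moves with the flap.
- carton: Out-of-date tablet carton: closed, white with one grey band, 30 (its x) x 64 (its y) x 24 mm high, 25 to 50 g. Lies on the shelf, long side along the flap's edge within 9 deg, its middle 21 to 33 mm from the shelf's edge and 55 to 75 mm to either side of the box's middle. Origin in the middle of its underside.
- carton_center (a point): The carton's middle, 12 mm above its underside.
- pill_jar: A white pill jar with screw cap, 38 mm across and 62 mm high, upright on the other half of the same shelf. To be left alone. Origin in the middle of its underside.
- rub_bottle: A clear pump bottle of hand rub, 54 mm across, 160 mm high, on the desk beside the box at its +y side, its middle about 70 mm off the wall. To be left alone. Origin in the middle of its underside.
- phone: A black smartphone, 75 x 155 x 9 mm, lying on a 12 mm thick blue folder at the right of the desk. To be left alone.
- mug: A white mug, 80 mm across and 92 mm high, at the right of the desk, on the robot's side. To be left alone.
- stapler: A black and grey stapler, 135 mm long, 50 mm high, at the left of the desk, on the robot's side. To be left alone.
- tape_roll: A roll of tape, 64 mm across and 19 mm high, lying flat at the left of the desk. To be left alone.
- oximeter: A fingertip oximeter, 34 x 58 x 31 mm, at the left of the desk. To be left alone.
Not all that is in view belongs to the job. Leave any turquoise look-alike of the carton alone.

How it is judged:
On the way, in this order (a step that is already met when the one before it is completed fails the run):
1. the flap is held open (over 0.2 rad) while the carton still stands on the shelf (value of joint flap above 0.2 rad and x of carton_center in the frame of returns_box above 0.069 m and z of carton_center in the frame of returns_box above 0.15 m), for 0.2 s.
2. the carton is down inside the box while the flap is still held open (over 0.2 rad) (value of joint flap above 0.2 rad and z of carton_center in the frame of returns_box below 0.1 m and x of carton_center in the frame of returns_box between -0.077 and 0.157 m and y of carton_center in the frame of returns_box between -0.145 and 0.145 m), for 0.1 s.
At the end, for the whole second after the job is handed in: The carton lies at rest on the floor of the returns box (its middle under 60 mm above the desk, within the box's walls), the flap is shut (under 0.05 rad), the pill jar stands upright within 20 mm of its place and every other loose thing is within 30 mm of its place (z of carton_center in the frame of returns_box between 0 and 0.06 m and x of carton_center in the frame of returns_box between -0.077 and 0.157 m and y of carton_center in the frame of returns_box between -0.145 and 0.145 m and linear speed of carton below 0.02 m/s and value of joint flap below 0.05 rad and distance of pill_jar from where it was at the start of the episode below 0.02 m and angle between pill_jar's own z axis and vertical below 0.2 rad and distance of each of rub_bottle, phone, mug, stapler, tape_roll, oximeter from where it was at the start of the episode below 0.03 m); the robot touches nothing.
It fails at once if the carton is lifted (more than 15 mm) off the shelf (z of carton_center in the frame of returns_box above 0.177 m).
It fails at once if the carton is pushed onto the shut flap (its middle more than 10 mm past the shelf's edge at lid height, flap under 0.15 rad) (x of carton_center in the frame of returns_box between -0.077 and 0.049 m and y of carton_center in the frame of returns_box between -0.145 and 0.145 m and z of carton_center in the frame of returns_box above 0.145 m and value of joint flap below 0.15 rad).
It fails at once if the pill jar is pushed more than 20 mm or knocked over (distance of pill_jar from where it was at the start of the episode above 0.02 m or angle between pill_jar's own z axis and vertical above 0.3 rad).
It fails at once if another thing on the desk is moved more than 30 mm (distance of any of rub_bottle, phone, mug, stapler, tape_roll, oximeter from where it was at the start of the episode above 0.03 m).
It also fails if it takes over 38 s, if anything falls off the work surface, if the arm or the gripper's body presses on something with over 40 N, if the wrist force passes 120 N, or if a joint passes its speed limit or range.

## Robot

A 6-joint arm with a two-finger parallel gripper is mounted at the origin on the work surface. World frame = base frame: x ahead of the robot, y to its left, z up, the work surface at z = 0. Lengths are in m, angles in rad, forces in N, time in s.
With the tool pointing down it reaches from about 0.325 to 0.9 m from the base axis. Payload 3.5 kg.
Tool frame: the origin (TCP) lies on the centre line of the jaws, within the pads' length; the fingertips stand 19 mm ahead of it and the grasp point (between the pads) is the TCP; z points along the fingers, y is the direction in which the jaws open and shut (so a half turn about z gives the same grasp; the last joint's range is limited). The gripper opens to 85 mm and grips with 20 to 120 N. Pads are 22 mm wide; open, the fingers measure 114 mm over their backs; the gripper's body (76 mm by 85 mm) begins 54 mm behind the grasp point. The pads swing forward as they close: fully open they stand 13 mm farther back than shut.
Start: joints at [-1.382, 0.276, -0.026, 1.268, 0, 1.467], TCP at [0.18, -0.599, 0.215] pointing down, gripper open.
Joint ranges: [-3.12, 3.12], [-0.85, 1.88], [-1.08, 1.24], [-1.95, 2.15], [-1.57, 1.53], [-3.14, 3.14]. Speed limits (rad/s): [2.57, 2.57, 3.14, 3.14, 3.14, 3.14].

## Interface

Orientations are given as [roll, pitch, yaw] about the fixed x, y, z axes, in that order (R = Rz(yaw) Ry(pitch) Rx(roll)).
In Python, from plant import env gives the robot as it stands.
- The arm moves only by the shell command python3 -m jog 'ROWS' [OPENING] [FORCE]. ROWS is JSON, one flat list of numbers, 6 for each row, row after row: the shift along the tool's x, y, z in mm, then the turn, a rotation vector about the tool's x, y, z in degrees. A call has 1 to 8 rows; each row shifts and turns the pose as measured when the row begins, along the tool's axes as they then stand; what a row does not reach is not made up. A row lasts 1/12 s, in which the tool goes at most 41.7 mm and 7.16 degrees, less where a joint would pass 70% of its speed; a pose out of reach is approached as far as the arm can. A call with a gripper value outside its range is refused whole. OPENING is the finger opening in mm, from 0 to 85.4, set as the call begins (- or left out, the last holds). The fingers move at their own pace and stop on an object; FORCE is the grip in N (left out, the last holds). Time passes only in rows, so rows that do not move let the fingers close. It gives the time, the measured TCP pose, the force and the opening at its end, in the units of the state.
- env.state(): the state, without advancing time (a new reading comes with each control period).
- env.grab_frame(name): name is "scene" or "top" or "wrist"; returns a dict with "frame" (480x640x3 uint8, red, green, blue), "range_z" (480x640 float32, m along the optical axis (not along the pixel's ray), 0 where there is no reading), "fx", "fy", "cx", "cy" (pixels), "D" ([k1, k2, p1, p2, k3] as OpenCV has them; the pictures are not rectified), "xyz" and "rotation" of the camera in the world. Camera axes: x right, y up, looking along -z (the intrinsics and any distortion apply to the point x, -y, -z); pixel columns grow to the right and rows downward; lengths in m; the calibration is good to about 2 mm. A picture is of the moment at which its call begins.
- env.close_job(): hands the job in, once; it reports no verdict.
The state is a dict: "time": time; "q": joint angles; "dq": joint speeds; "tau": joint torques, N m; "eef_pos": TCP position; "eef_rot": TCP orientation; "contact_force": force on the tool from outside, world axes, zero at the start; "torque": the same for the moment, N m; "width": finger opening in m.
Only numpy, scipy, OpenCV 4.12 (cv2) and the standard library are available. Lean on these libraries where they do the work, as an engineer would, in place of code of your own. Each camera call takes 0.05 s, during which the arm holds its last target. There are 200 camera calls.

## Working session

There is one attempt and no reset: what is moved stays moved. The work goes in short steps, Python scripts to look and compute and a shell command to move; the robot and the scene stay as the last step left them, time stands still between calls to the robot, and variables do not carry over. Pictures are saved under pics/ and viewed, about 8 in all and at most 12, crops included, and the job is handed in when it is done.

```bash
ls; mkdir -p pics; cat > h.py <<'E'
import numpy as np, cv2
from plant import env
def grab(n):
    return env.grab_frame(n)
def world(f):
    """per-pixel world points from range"""
    K=np.array([[f['fx'],0,f['cx']],[0,f['fy'],f['cy']],[0,0,1]])
    v,u=np.mgrid[0:480,0:640]
    p=cv2.undistortPoints(np.stack([u,v],-1).reshape(-1,1,2).astype(np.float64),K,np.array(f['D'],float)).reshape(480,640,2)
    z=f['range_z'].astype(float)
    c=np.stack([p[...,0]*z,-p[...,1]*z,-z],-1)
    R=np.array(f['rotation'],float)
    if R.shape!=(3,3):
        from scipy.spatial.transform import Rotation as Ro
        R=Ro.from_euler('xyz',R).as_matrix()
    return c@R.T+np.array(f['xyz'])
def save(n,img):
    cv2.imwrite('pics/'+n,img[...,::-1])
E
python3 - <<'E'
from h import *
print(env.state())
ims=[]
for n in('scene','top'):
    f=grab(n); save(n+'.png',f['frame']); np.save(n+'_w.npy',world(f)); np.save(n+'_f.npy',f['frame'])
    print(n,f['xyz'],f['rotation'],f['D'],f['fx'],(f['range_z']>0).mean())
E
```

```text
pics
{'time': 0.0, 'q': array([-1.38237482e+00,  2.77156760e-01, -2.78427180e-02,  1.26796807e+00,
        1.52005566e-05,  1.46741211e+00]), 'dq': array([-2.00458520e-03,  2.74012007e-05, -1.32862212e-03,  3.17554216e-04,
        1.46638536e-03,  1.26465058e-03]), 'tau': array([-1.28284242e-03, -4.45510018e+01,  2.95201546e+01,  1.64957740e-02,
       -1.80038041e-04, -6.76088519e-06]), 'eef_pos': array([ 0.17965901, -0.59780804,  0.21376293]), 'eef_rot': array([-3.13943459e+00, -2.39189997e-04,  2.91805449e-01]), 'contact_force': array([-0.22849281, -0.67682758, -0.12669874]), 'torque': array([ 0.01866107, -0.00957013, -0.00607093]), 'width': 0.08536708587529619}
scene [ 1.26350519 -0.38493506  0.93178478] [0.83293879 0.0067723  1.15534561] [-0.06099868  0.          0.          0.          0.        ] 451.17449964094544 0.9960416666666667
top [ 0.25143513 -0.01734884  1.23395924] [ 0.18101252 -0.00813736 -1.59960107] [-0.01751564  0.          0.          0.          0.        ] 455.0828605709641 0.99599609375
```

View pics/top.png

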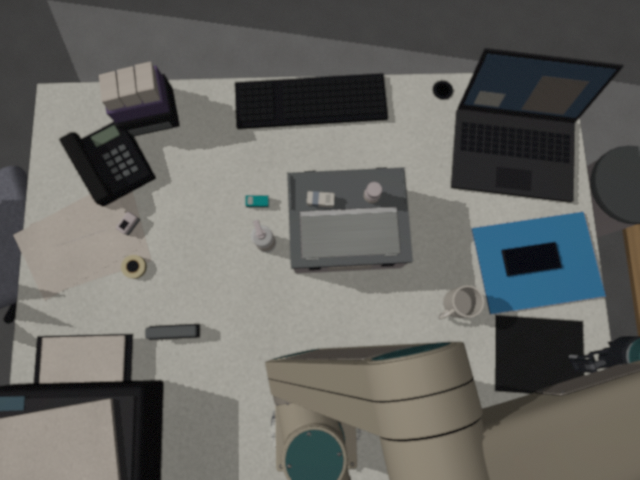

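View pics/scene.png

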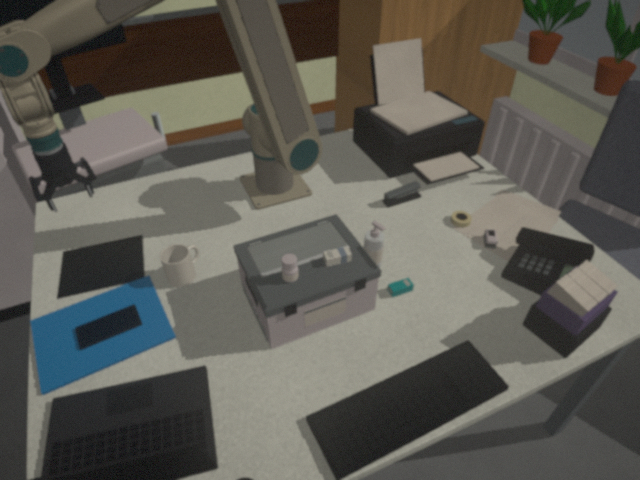

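The top view shows these candidates for the carton:
- White box with a grey band on the shelf at (321,199). This is the carton.
- Turquoise look-alike on the desk at (257,201). I'll leave it alone.
- White jar on the shelf at (373,191), which is the pill jar.
- Bottle at (263,238), and the oximeter at (128,222).

Next I'll measure, and check my choice in a close crop.

```bash
cat > m.py <<'E'
from h import *
W=np.load('top_w.npy'); I=np.load('top_f.npy')
Z=W[...,2]
roi=np.zeros((480,640),bool); roi[150:290,270:430]=1
lid=roi&(abs(Z-.15)<.012)
print('lid z',np.median(Z[lid]),lid.sum())
pts=W[lid][:,:2]
r=cv2.minAreaRect((pts*1000).astype(np.float32)); print('lid rect',r, cv2.boxPoints(r))
hsv=cv2.cvtColor(I,cv2.COLOR_RGB2HSV)
fl=roi&(hsv[...,2]>I[255,395].max())&lid
print([ (n,I[y,x]) for n,y,x in(('flap',235,350),('lid',185,345),('carton',199,313),('band',199,322))])
for n,(a,b,c,d) in dict(carton=(185,212,300,340),jar=(175,208,358,388)).items():
    m=np.zeros_like(roi); m[a:b,c:d]=1; m&=(Z>.165)&(Z<.25)
    p=W[m]; print(n,m.sum(),p.mean(0),np.percentile(p[:,2],[5,50,95]))
    print(cv2.minAreaRect((p[:,:2]*1000).astype(np.float32)))
# bright flap quad
g=cv2.cvtColor(I,cv2.COLOR_RGB2GRAY)
m=(roi&lid&(g>(int(g[235,350])+int(g[185,345]))/2)).astype(np.uint8)
n,l,s,c=cv2.connectedComponentsWithStats(m)
k=1+s[1:,4].argmax(); r=cv2.minAreaRect((W[l==k][:,:2]*1000).astype(np.float32)); print('flap',s[k],r,cv2.boxPoints(r))
cr=I[150:285,240:430]; save('crop.png',cv2.convertScaleAbs(cv2.resize(cr,None,fx=4,fy=4,interpolation=2),alpha=1.5))
E
python3 m.py
```

```text
lid z 0.1489949561537558 10749
lid rect ((516.2147216796875, -96.49540710449219), (248.99386596679688, 294.23455810546875), 1.3557658195495605) [[ 388.2718     47.635044]
 [ 395.23346  -246.51715 ]
 [ 644.15765  -240.62585 ]
 [ 637.196      53.526337]]
[('flap', array([118, 119, 114], dtype=uint8)), ('lid', array([81, 83, 83], dtype=uint8)), ('carton', array([117, 121, 126], dtype=uint8)), ('band', array([167, 162, 155], dtype=uint8))]
carton 346 [ 0.5553341  -0.02884175  0.1732352 ] [0.16873528 0.17338295 0.17704451]
((556.3407592773438, -28.768226623535156), (64.47929382324219, 31.669870376586914), 82.39704132080078)
jar 271 [ 0.56000288 -0.15283923  0.20085268] [0.17253801 0.20943963 0.21346842]
((563.37158203125, -153.82144165039062), (36.674293518066406, 35.62370681762695), 4.21783971786499)
flap [ 300  207   99   53 4496] ((475.04254150390625, -97.16184997558594), (122.3731689453125, 237.84390258789062), 1.2980765104293823) [[ 411.17764    20.34347 ]
 [ 416.5657   -217.43939 ]
 [ 538.9075   -214.66718 ]
 [ 533.5194     23.115692]]
```

View pics/crop.png

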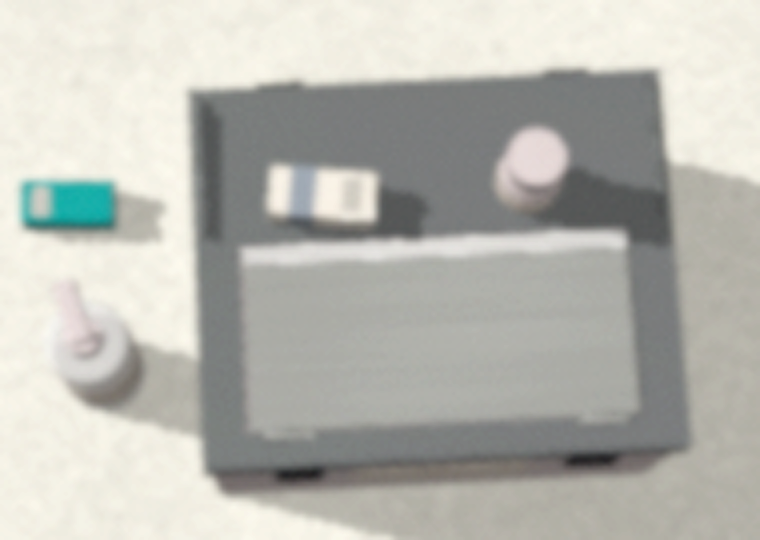

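The crop confirms it: the banded white carton is in the shelf's left half and the jar is in the right half. The box is yawed about 1.3° and its origin is near (475, -97) mm. The carton sits at about (83, 66) mm in the box frame, rotated -9°. That fits the ranges given.

Next I raise the arm and turn the jaw axis along the box's x.

```bash
python3 - <<'E'
from h import *
W=np.load('scene_w.npy'); 
P=W.reshape(-1,3); m=(np.abs(P[:,0]-.18)<.09)&(np.abs(P[:,1]+.598)<.09)&(P[:,2]>.1)
p=P[m]; print(m.sum(), np.percentile(p[:,2],[0,1,3,10]))
R=cv2.Rodrigues(np.array([0,0,.2918]))[0]
low=p[p[:,2]<p[:,2].min()+.02]; d=low-[.1797,-.5978,.2138]; print('jaw coord',np.round(np.sort(d@[np.sin(.2918),-np.cos(.2918),0])[::25],3))
E
python3 -m jog '[0,0,-35,0,0,-7,0,0,-35,0,0,-7,0,0,-35,0,0,-7,0,0,-35,0,0,-7,0,0,-35,0,0,-7,0,0,-35,0,0,-7,0,0,0,0,0,-7,0,0,0,0,0,-7]' 85
```

```text
7798 [0.24489283 0.26449752 0.29308951 0.32573234]
jaw coord [-0.057 -0.046  0.044  0.053]
time: 0.77
eef_pos: [0.1788, -0.5936, 0.4231]
eef_rot: [-3.131, -0.021, 1.293]
contact_force: [-0.5, -0.5, -1.9]
width: 0.0848
```

```bash
python3 -m jog '[0,0,0,0,0,-7,0,0,0,0,0,-7,30,20,0,0,0,-3,30,20,0,0,0,0,30,20,0,0,0,0,30,20,0,0,0,0,30,20,0,0,0,0,30,20,0,0,0,0]'
python3 -m jog '[30,20,0,0,0,0,30,20,0,0,0,0,30,20,0,0,0,0,30,20,0,0,0,0,30,20,0,0,0,0,30,20,0,0,0,0,30,20,0,0,0,0,30,20,0,0,0,0]'
```

```text
time: 1.43
eef_pos: [0.295, -0.4112, 0.421]
eef_rot: [-3.135, -0.027, 1.591]
contact_force: [0.6, 0.1, 0.3]
width: 0.0849
time: 2.1
eef_pos: [0.4534, -0.1533, 0.4232]
eef_rot: [-3.131, -0.031, 1.588]
contact_force: [0.3, -0.7, 0.3]
width: 0.0849
```

```bash
cat > g.py <<'E'
import sys; from h import *
from scipy.spatial.transform import Rotation as Ro
B=np.array([.475,-.097,0]); YB=np.deg2rad(1.3)
RB=Ro.from_euler('z',YB)
def goal(xb,yb,z,th):
    """TCP goal in box frame mm, tilt deg; prints shift in tool axes mm and turn deg"""
    p=RB.apply(np.array([xb,yb,0])/1000)+B; p[2]=z/1000
    t=np.deg2rad(th); u=RB.apply([np.cos(t),0,np.sin(t)]); zt=RB.apply([np.sin(t),0,-np.cos(t)])
    Rg=Ro.from_matrix(np.stack([np.cross(u,zt),u,zt],1))
    s=env.state(); R=Ro.from_euler('xyz',s['eef_rot'])
    pb=RB.inv().apply(s['eef_pos']-B)*1000
    print('t',round(s['time'],2),'box TCP',np.round(pb,1),'F',np.round(s['contact_force'],1),'u,z',np.round(R.as_matrix()[:,1:].T,3).tolist())
    print('shift',np.round(R.inv().apply(p-s['eef_pos'])*1000,1),'turn',np.round((R.inv()*Rg).as_rotvec(degrees=True),1),
     'shift in goal axes',np.round(Rg.inv().apply(p-s['eef_pos'])*1000,1))
if __name__=='__main__': goal(*map(float,sys.argv[1:]))
E
python3 -m jog '[30,20,0,-6.5,0,0,30,20,0,-6.5,0,0,30,20,0,-6.5,0,0,30,20,0,-6.5,0,0,0,0,0,0,0,0]'
python3 g.py 75 66 300 25
```

```text
time: 2.52
eef_pos: [0.5355, -0.0205, 0.4332]
eef_rot: [2.689, -0.042, 1.598]
contact_force: [-0.8, 0.5, -0.2]
width: 0.085
t 2.52 box TCP [ 62.3  75.1 433.2] F [-0.8  0.5 -0.2] u,z [[0.9, 0.006, 0.436], [0.436, 0.05, -0.899]]
shift [-14.8 -46.5 124.9] turn [ 0.9 -2.3 -0.8] shift in goal axes [ -9.1 -44.7 126.1]
```

```bash
python3 -m jog '[-3,-11,31,1,-2.3,-0.8,-3,-11,32,0,0,0,-3,-11,32,0,0,0,-1,-11,31,0,0,0,0,0,0,0,0,0]'
python3 g.py 75 66 300 25
python3 - <<'E'
from h import *
f=grab('scene'); W=world(f); P=W.reshape(-1,3); s=env.state(); c=s['eef_pos']
from scipy.spatial.transform import Rotation as Ro
T=Ro.from_euler('xyz',s['eef_rot']).inv().apply(P-c)*1000
m=(abs(T[:,0])<30)&(abs(T[:,1])<80)&(T[:,2]<60)&(T[:,2]>-60)&(P[:,2]>.22)
t=T[m]
for a in(-1,1):
    k=t[t[:,1]*a>0]; q=k[k[:,2]>np.percentile(k[:,2],90)]
    print(a,len(k),'max zt',np.percentile(k[:,2],[90,97,100]),'y range tip',np.percentile(q[:,1],[2,50,98]),'x',np.percentile(q[:,0],[2,98]))
save('hov.png',f['frame'][100:360,180:500].repeat(2,0).repeat(2,1))
E
```

```text
time: 2.93
eef_pos: [0.5473, -0.026, 0.2969]
eef_rot: [2.705, 0.004, 1.6]
contact_force: [-2.4, -0.4, -2.0]
width: 0.0847
t 2.93 box TCP [ 73.9  69.3 296.9] F [-2.4 -0.4 -2. ] u,z [[0.906, 0.028, 0.423], [0.423, 0.008, -0.906]]
shift [-3.3  2.3 -2.3] turn [0.  0.1 0.4] shift in goal axes [-3.3  2.3 -2.3]
-1 135 max zt [-31.06226974 -28.45807964 -26.80521152] y range tip [-49.23883868 -46.80108718 -45.37406164] x [-8.62451981  9.77429592]
1 155 max zt [-30.83700166 -28.48455292 -26.9819561 ] y range tip [43.05852599 45.76442615 47.86426416] x [-8.84266553  9.97258247]
```

View pics/hov.png

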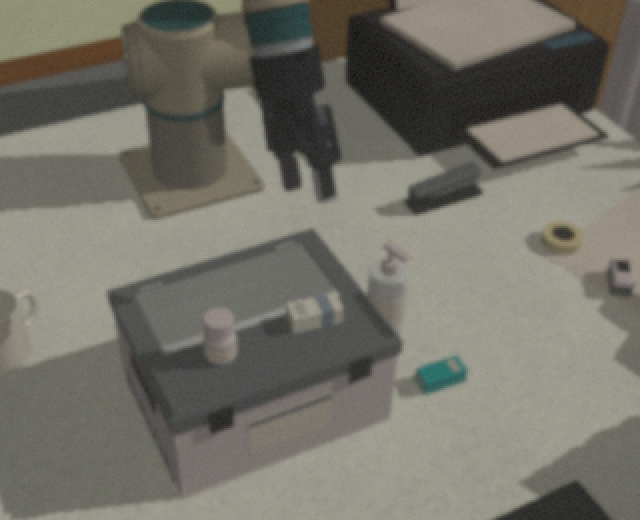

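```bash
python3 - <<'E'
from h import *
from scipy.spatial.transform import Rotation as Ro
f=grab('scene'); s=env.state(); c=s['eef_pos']; R=Ro.from_euler('xyz',s['eef_rot'])
T=R.inv().apply(world(f).reshape(-1,3)-c).reshape(480,640,3)*1000
for u in (323,326,340,343):
    print(u,[(v,np.round(T[v,u]).astype(int).tolist()) for v in range(172,204,4)])
K=np.array([[f['fx'],0,f['cx']],[0,f['fy'],f['cy']],[0,0,1]]); RC=np.array(f['rotation'],float)
RC=RC if RC.shape==(3,3) else Ro.from_euler('xyz',RC).as_matrix()
for y in(-50,50):
  for z in(-30,0,6,19):
    q=(c+R.apply(np.array([0,y,z])/1000)-np.array(f['xyz']))@RC
    q=q*[1,-1,-1]; print(y,z,cv2.projectPoints(q.reshape(1,3),np.zeros(3),np.zeros(3),K,np.array(f['D'],float))[0].ravel())
E
```

```text
323 [(172, [3, -50, -78]), (176, [0, -48, -69]), (180, [-3, -47, -61]), (184, [-5, -45, -52]), (188, [-6, -47, -43]), (192, [-8, -46, -34]), (196, [173, -514, 90]), (200, [165, -498, 99])]
326 [(172, [9, -48, -77]), (176, [8, -49, -67]), (180, [6, -49, -59]), (184, [3, -47, -50]), (188, [0, -43, -42]), (192, [0, -49, -31]), (196, [183, -510, 92]), (200, [173, -492, 101])]
340 [(172, [-8, 67, -91]), (176, [-11, 70, -84]), (180, [-12, 69, -75]), (184, [-7, 53, -64]), (188, [-6, 49, -55]), (192, [-6, 44, -45]), (196, [-8, 45, -37]), (200, [215, -471, 109])]
343 [(172, [11, 41, -84]), (176, [-3, 66, -81]), (180, [-4, 65, -73]), (184, [-1, 55, -62]), (188, [0, 50, -53]), (192, [-2, 51, -45]), (196, [-4, 51, -37]), (200, [223, -466, 110])]
-50 -30 [325.86419432 192.48048559]
-50 0 [328.1929574  204.84471334]
-50 6 [328.65377951 207.29243161]
-50 19 [329.64662235 212.56722806]
50 -30 [344.9061445  198.50908429]
50 0 [347.26933797 211.96562199]
50 6 [347.73620254 214.62669076]
50 19 [348.74119179 220.35796174]
```

```bash
python3 - <<'E'
from h import *
W=np.load('scene_w.npy')
for v,u in((245,300),(280,330),(255,340),(270,290),(262,338),(440,150)): print(u,v,np.round(W[v,u],3))
f=grab('wrist'); save('wr.png',f['frame']); print(f['xyz'],f['rotation'],env.state()['eef_pos'])
E
```

```text
300 245 [ 0.471 -0.09   0.148]
330 280 [ 0.614 -0.072  0.151]
340 255 [ 0.57  -0.025  0.176]
290 270 [ 0.58  -0.157  0.188]
338 262 [ 0.573 -0.032  0.157]
150 440 [ 0.759 -0.546  0.019]
[0.48049993 0.04933468 0.44790476] [-0.31308553 -0.4488799   0.03190107] [ 0.55401548 -0.02744543  0.30914556]
```

View pics/wr.png

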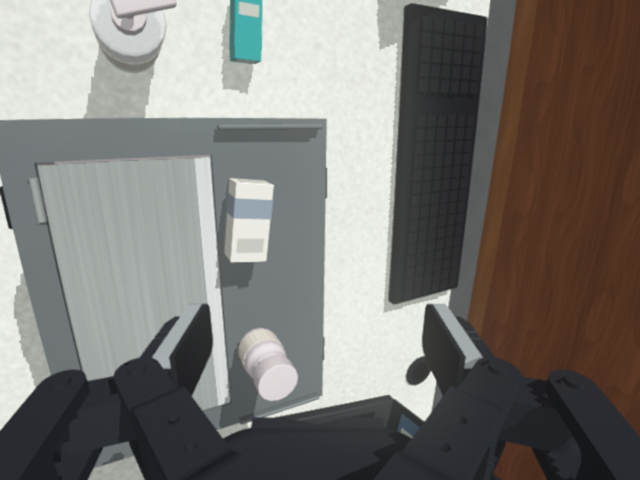

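```bash
python3 - <<'E'
from h import *
from scipy.spatial.transform import Rotation as Ro
for i in range(2):
  for n in('scene','wrist'):
    s=env.state(); f=grab(n);  c=s['eef_pos']; R=Ro.from_euler('xyz',s['eef_rot'])
    T=R.inv().apply(world(f).reshape(-1,3)-c)*1000
    print(s['time'],c)
    for a in(-1,1):
        k=T[(abs(T[:,0])<14)&(T[:,1]*a>36)&(T[:,1]*a<64)&(abs(T[:,2])<60)]
        q=k[k[:,2]>k[:,2].max()-6]; print(n,a,len(k),'max z',np.round(np.percentile(k[:,2],[50,90,99,100]),1),'tip y',np.round([q[:,1].min(),q[:,1].max()],1),'x',np.round([q[:,0].min(),q[:,0].max()],1))
E
python3 g.py 75 66 290 25
```

```text
3.0833 [ 0.55401548 -0.02744543  0.30914556]
scene -1 125 max z [-45.4 -33.8 -31.1 -30.6] tip y [-46.9 -39.6] x [-10.9  11.7]
scene 1 144 max z [-46.3 -33.6 -30.7 -29. ] tip y [43.9 50.9] x [-11.2  10.6]
3.1333 [ 0.55510108 -0.02767862  0.3110967 ]
wrist -1 2841 max z [-47.8 -34.8 -29.7 -28.2] tip y [-50.  -42.7] x [-11.1  11.7]
wrist 1 2855 max z [-47.9 -34.8 -29.8 -27.7] tip y [41.5 48.4] x [-11.5  11.4]
3.1833 [ 0.55556139 -0.02777925  0.31197296]
scene -1 130 max z [-45.4 -33.6 -30.8 -30. ] tip y [-50.4 -38.9] x [-10.1  11.3]
scene 1 142 max z [-46.  -33.9 -30.5 -30.4] tip y [42.2 52.9] x [-10.8  11.3]
3.2333 [ 0.55555972 -0.02777456  0.31204788]
wrist -1 2850 max z [-48.  -34.9 -29.7 -28. ] tip y [-49.8 -42.7] x [-10.8  11.5]
wrist 1 2849 max z [-47.8 -35.  -29.7 -28.3] tip y [41.5 48.6] x [-11.2  11.7]
t 3.28 box TCP [ 81.9  67.5 311.8] F [-0.   0.5  0.1] u,z [[0.896, 0.03, 0.443], [0.444, 0.004, -0.896]]
shift [ -1.2 -15.9  16.4] turn [1.3 0.3 0.5] shift in goal axes [ -1.5 -15.5  16.8]
```

Both cameras, independently, show the open fingertips about 30 mm behind the reported TCP. The notes put them ahead of it. I'll plan from the measured tips and check against contact.

The tilt will be about 20°, with the TCP at (82, 66) in the box frame. That keeps the linkages clear of the rim.

```bash
python3 -m jog '[-1,-10,25,2,0,0.5,0,-10,25,2,0,0,0,-10,25,2,0,0,0,-7,22,0,0,0,0,0,20,0,0,0,0,0,10,0,0,0,0,0,0,0,0,0,0,0,0,0,0,0]'
python3 g.py 82 66 170 20
```

```text
time: 3.95
eef_pos: [0.5862, -0.0332, 0.1975]
eef_rot: [2.758, 0.014, 1.59]
contact_force: [0.3, 0.3, 0.5]
width: 0.0849
t 3.95 box TCP [112.6  61.3 197.5] F [0.3 0.3 0.5] u,z [[0.927, 0.023, 0.374], [0.375, -0.005, -0.927]]
shift [  5.  -38.7  14. ] turn [2.  0.8 0.1] shift in goal axes [  4.7 -38.2  15.4]
```

```bash
python3 -m jog '[2,-16,0,2,0.8,0,2,-16,0,0,0,0,1,-8,8,0,0,0,0,-4,8,0,0,0,0,0,0,0,0,0,0,0,0,0,0,0]'
python3 g.py 82 66 160 20
```

```text
time: 4.45
eef_pos: [0.5565, -0.0305, 0.1763]
eef_rot: [2.776, 0.004, 1.595]
contact_force: [0.6, 0.5, 0.4]
width: 0.0848
t 4.45 box TCP [ 83.   64.6 176.3] F [0.6 0.5 0.4] u,z [[0.934, 0.024, 0.357], [0.357, 0.005, -0.934]]
shift [ 1.4 -6.7 14.9] turn [0.9 0.2 0.2] shift in goal axes [ 1.4 -6.5 15. ]
```

```bash
cat > chk.py <<'E'
import sys; from h import *; from g import *
s=env.state(); f=grab('scene'); w=grab('wrist')
R=Ro.from_euler('xyz',s['eef_rot'])
for n,q in(('scene',f),('wrist',w)):
    W=world(q).reshape(-1,3); T=R.inv().apply(W-s['eef_pos'])*1000; b=RB.inv().apply(W-B)*1000
    for a in(-1,1):
        m=(abs(T[:,0])<14)&(T[:,1]*a>36)&(T[:,1]*a<64)&(T[:,2]>-60)&(T[:,2]<-26)
        k=b[m]; j=k[k[:,2]<k[:,2].min()+5]; print(n,'near far'.split()[a>0],'tip zmin %.0f'%k[:,2].min(),'x',np.round([j[:,0].min(),j[:,0].max()]),'y',np.round([j[:,1].min(),j[:,1].max()]))
    m=(b[:,0]>20)&(b[:,0]<135)&(abs(b[:,1]-66)<45)&(b[:,2]>162)&(b[:,2]<177)&(abs(T[:,0])<60)&~((T[:,2]>-100)&(abs(T[:,1])>36)&(abs(T[:,0])<16))
    k=b[m]; 
    if len(k): print(n,'carton',len(k),np.round(np.percentile(k,[2,50,98],axis=0)).tolist())
img=np.hstack([cv2.resize(f['frame'][150:330,230:400],(400,424),interpolation=2),cv2.resize(w['frame'][60:480,0:400],(400,424))])
save(sys.argv[1],img)
E
python3 chk.py c1.png
```

```text
scene near tip zmin 186 x [26. 34.] y [55. 78.]
scene far tip zmin 222 x [111. 118.] y [54. 76.]
scene carton 314 [[68.0, 35.0, 163.0], [90.0, 65.0, 174.0], [104.0, 97.0, 177.0]]
wrist near tip zmin 188 x [18. 32.] y [54. 77.]
wrist far tip zmin 217 x [110. 113.] y [54. 76.]
wrist carton 8264 [[67.0, 38.0, 164.0], [82.0, 72.0, 173.0], [100.0, 100.0, 174.0]]
```

View pics/c1.png

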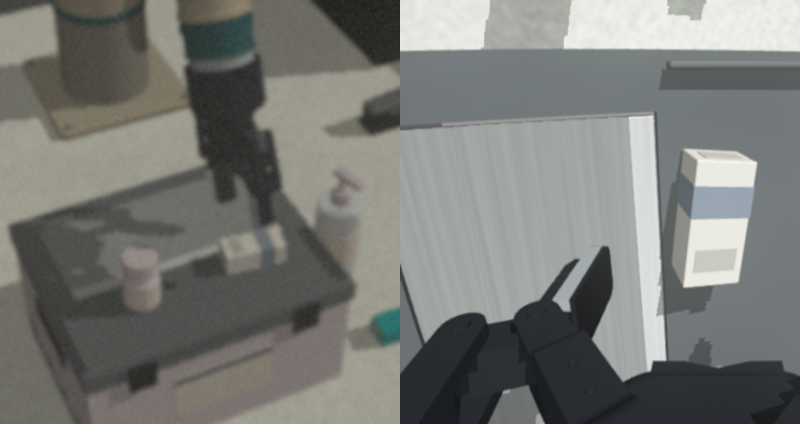

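Tips and carton agree in both cameras: the far tip is at x≈110, z≈219 and the carton spans x 67–100. I'll now go down, keeping the far finger about 4 mm farther out.

```bash
python3 -m jog '[1,0,10,1,0,0,1,-2,10,0,0,0,1,-3,9,0,0,0,0,0,0,0,0,0,0,0,0,0,0,0]'
python3 g.py 85 68 114 20
```

```text
time: 4.97
eef_pos: [0.5645, -0.0277, 0.1474]
eef_rot: [2.79, 0.005, 1.595]
contact_force: [1.0, 0.2, 0.4]
width: 0.0851
t 4.97 box TCP [ 91.   67.3 147.4] F [1.  0.2 0.4] u,z [[0.939, 0.025, 0.344], [0.344, 0.004, -0.939]]
shift [  0.9 -17.1  29.2] turn [0.1 0.2 0.2] shift in goal axes [  0.7 -17.1  29.3]
```

```bash
python3 -m jog '[0,-5,4,0,0,0,0,-4,6,0,0,0,0,-3,6,0,0,0,0,-2,5,0,0,0,0,0,0,0,0,0,0,0,0,0,0,0]'
python3 g.py 85 68 114 20
```

```text
time: 5.47
eef_pos: [0.5589, -0.028, 0.1217]
eef_rot: [2.787, 0.005, 1.596]
contact_force: [-0.0, 0.0, 1.0]
width: 0.085
t 5.47 box TCP [ 85.5  67.1 121.7] F [-0.  0.  1.] u,z [[0.937, 0.025, 0.347], [0.347, 0.004, -0.938]]
shift [ 1.  -3.1  7. ] turn [0.3 0.2 0.2] shift in goal axes [ 0.9 -3.   7.1]
```

```bash
python3 -m jog '[1,-1,3,0,0,0,0,-1,3,0,0,0,0,0,0,0,0,0,0,0,0,0,0,0]'
python3 g.py 85 68 114 20; python3 chk.py c2.png
```

```text
time: 5.8
eef_pos: [0.5594, -0.0274, 0.1152]
eef_rot: [2.786, 0.006, 1.595]
contact_force: [-0.3, -0.5, 0.9]
width: 0.0849
t 5.8 box TCP [ 85.9  67.7 115.2] F [-0.3 -0.5  0.9] u,z [[0.937, 0.025, 0.348], [0.348, 0.003, -0.938]]
shift [ 0.3 -1.3  0.8] turn [0.4 0.3 0.2] shift in goal axes [ 0.3 -1.3  0.8]
scene near tip zmin 126 x [14. 28.] y [54. 61.]
scene far tip zmin 159 x [116. 123.] y [58. 77.]
scene carton 187 [[68.0, 35.0, 163.0], [91.0, 52.0, 173.0], [104.0, 96.0, 177.0]]
wrist near tip zmin 123 x [13. 36.] y [55. 82.]
wrist far tip zmin 157 x [113. 120.] y [58. 80.]
wrist carton 14429 [[68.0, 45.0, 163.0], [82.0, 78.0, 173.0], [101.0, 100.0, 174.0]]
```

View pics/c2.png

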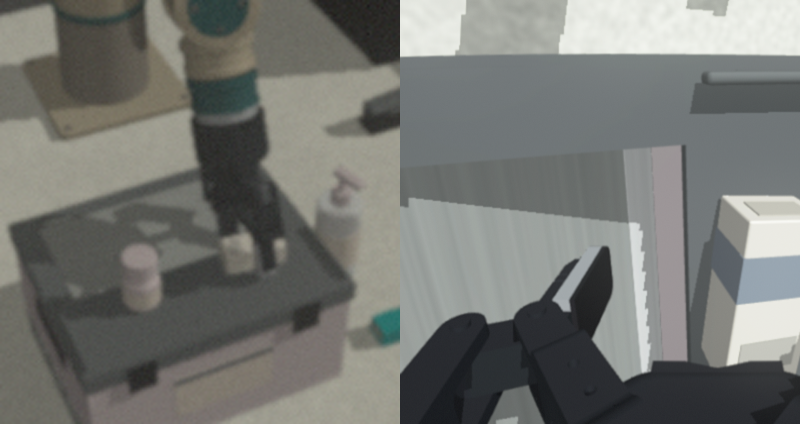

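The flap is held open: the near tip is 26 mm below the lid and the opening shows beside the shelf edge. The carton is still on the shelf. Now I push slowly toward -x.

```bash
python3 -m jog '[0,-4,0.5,0,0,0,0,-4,-1,0,0,0,0,-4,-1.5,0,0,0,0,-4,-1.5,0,0,0,0,-4,-1.5,0,0,0,0,-4,-1.5,0,0,0]'
python3 g.py 45 68 113 20; python3 chk.py c3.png
```

```text
time: 6.4
eef_pos: [0.5369, -0.0284, 0.1157]
eef_rot: [2.778, 0.007, 1.596]
contact_force: [2.4, -0.8, 1.6]
width: 0.085
t 6.4 box TCP [ 63.5  67.2 115.7] F [ 2.4 -0.8  1.6] u,z [[0.934, 0.026, 0.356], [0.356, 0.003, -0.934]]
shift [  0.9 -18.2  -4. ] turn [0.9 0.3 0.3] shift in goal axes [  0.8 -18.3  -3.7]
scene near tip zmin 126 x [-6. 12.] y [53. 79.]
scene far tip zmin 155 x [87. 88.] y [56. 61.]
scene carton 175 [[57.0, 33.0, 163.0], [77.0, 48.0, 174.0], [89.0, 96.0, 177.0]]
wrist near tip zmin 123 x [-4. 12.] y [59. 81.]
wrist far tip zmin 161 x [93. 97.] y [78. 80.]
wrist carton 13098 [[55.0, 38.0, 163.0], [66.0, 76.0, 173.0], [83.0, 98.0, 175.0]]
```

```bash
python3 -m jog '[0,-4,-1,0.5,0,0,0,-4,-1.3,0.3,0,0,0,-4,-1.3,0,0,0,0,-4,-1.3,0,0,0,0,0,0,0,0,0]'
python3 g.py 35 68 113 20; python3 chk.py c3.png
```

```text
time: 6.92
eef_pos: [0.5217, -0.0293, 0.1174]
eef_rot: [2.786, 0.008, 1.596]
contact_force: [2.3, 1.0, 1.0]
width: 0.0852
t 6.92 box TCP [ 48.2  66.6 117.4] F [2.3 1.  1. ] u,z [[0.937, 0.026, 0.348], [0.348, 0.002, -0.938]]
shift [  1.4 -13.9  -0.5] turn [0.4 0.4 0.3] shift in goal axes [  1.4 -13.9  -0.4]
scene near tip zmin 126 x [-18.   1.] y [53. 77.]
scene far tip zmin 161 x [70. 84.] y [53. 75.]
scene carton 137 [[50.0, 32.0, 164.0], [62.0, 49.0, 171.0], [72.0, 96.0, 177.0]]
wrist near tip zmin 125 x [-18.  -2.] y [57. 80.]
wrist far tip zmin 159 x [76. 81.] y [56. 78.]
```

View pics/c3.png

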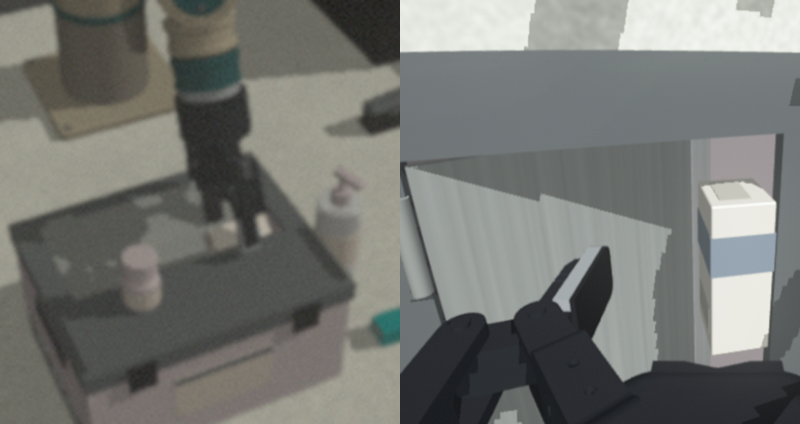

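The carton is tipping over the edge and the flap is still held well open. I push a little further.

```bash
python3 -m jog '[0,-4,-1,0.3,0,0,0,-4,-1,0,0,0,0,-4,-1,0,0,0,0,0,0,0,0,0,0,0,0,0,0,0,0,0,0,0,0,0]'
python3 g.py 30 68 115 20; python3 chk.py c4.png
```

```text
time: 7.52
eef_pos: [0.509, -0.0297, 0.1159]
eef_rot: [2.791, 0.007, 1.596]
contact_force: [3.5, -0.0, 1.2]
width: 0.0849
t 7.52 box TCP [ 35.5  66.5 115.9] F [ 3.5 -0.   1.2] u,z [[0.939, 0.026, 0.343], [0.343, 0.002, -0.939]]
shift [ 1.5 -5.4 -1.1] turn [0.1 0.3 0.3] shift in goal axes [ 1.5 -5.4 -1. ]
scene near tip zmin 125 x [-29. -17.] y [53. 80.]
scene far tip zmin 161 x [63. 73.] y [56. 76.]
wrist near tip zmin 124 x [-28. -15.] y [59. 80.]
wrist far tip zmin 157 x [63. 70.] y [56. 79.]
```

View pics/c4.png

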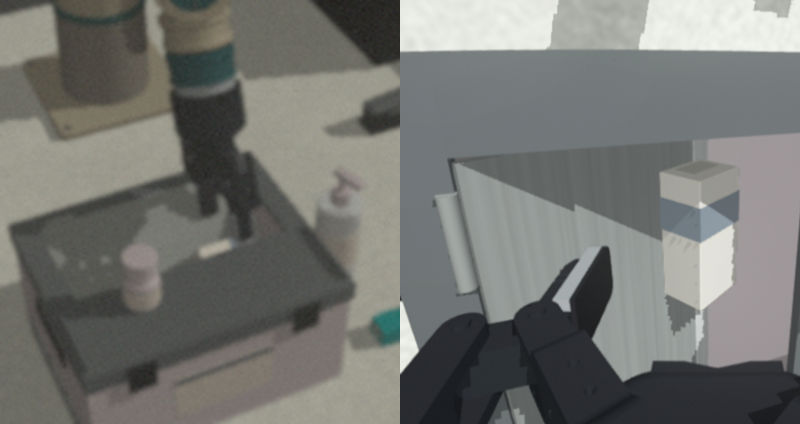

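The carton has left the shelf and is dropping past the flap's edge. I keep holding the flap and look again.

```bash
python3 -m jog '[0,0,0,0,0,0,0,0,0,0,0,0,0,0,0,0,0,0,0,0,0,0,0,0]'
python3 chk.py c5.png; python3 - <<'E'
from h import *; from g import *
f=grab('wrist'); b=RB.inv().apply(world(f).reshape(-1,3)-B)*1000; g=cv2.cvtColor(f['frame'],cv2.COLOR_RGB2HSV).reshape(-1,3)
m=(abs(b[:,1]-66)<50)&(b[:,0]>-40)&(b[:,0]<150)&(b[:,2]>5)&(b[:,2]<130)
print(np.histogram(b[m][:,2],bins=range(5,135,10)))
E
```

```text
time: 7.95
eef_pos: [0.509, -0.0297, 0.1158]
eef_rot: [2.792, 0.008, 1.596]
contact_force: [1.2, 0.6, 1.7]
width: 0.0854
scene near tip zmin 124 x [-31. -15.] y [53. 80.]
scene far tip zmin 158 x [60. 72.] y [56. 76.]
wrist near tip zmin 124 x [-27. -15.] y [57. 80.]
wrist far tip zmin 157 x [63. 69.] y [56. 79.]
(array([ 3567,     0,     0,     0,     0,     0,     0,     1,   503,
        1288,  9584, 12081]), array([  5,  15,  25,  35,  45,  55,  65,  75,  85,  95, 105, 115, 125]))
```

View pics/c5.png

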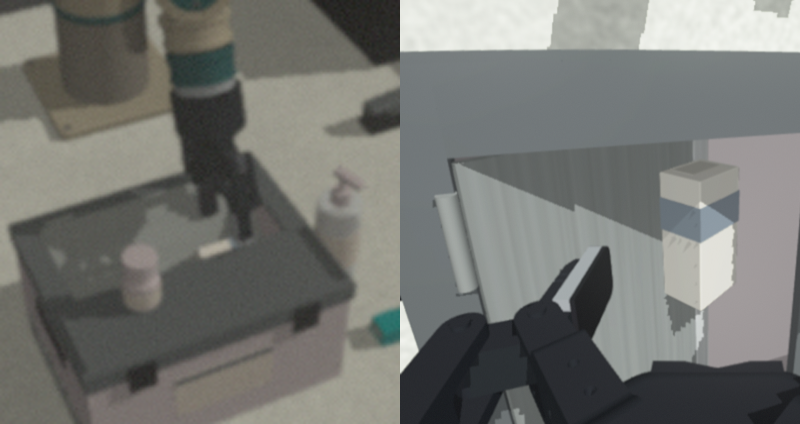

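```bash
python3 - <<'E'
from h import *; from g import *
f=grab('wrist'); b=np.round(RB.inv().apply(world(f).reshape(-1,3)-B)*1000).astype(int).reshape(480,640,3)
# crop scale 400/400, 424/420
for r,c in ((170,300),(170,262),(170,338),(180,300),(230,265),(230,300),(230,330),(270,270),(270,300),(270,328),(300,298),(355,300),(200,200),(250,240),(220,262)):
    v=int(60+(r)*420/424); print((r,c),b[v,c],f['frame'][v,c])
E
python3 g.py 30 68 115 20
```

```text
(170, 300) [ 29  97 110] [116 116 111]
(170, 262) [ 12  97 105] [103 106 103]
(170, 338) [93 62  6] [144 142 139]
(180, 300) [ 25  97 122] [135 135 130]
(230, 265) [ 12  69 107] [112 120 126]
(230, 300) [ 24  76 126] [126 137 146]
(230, 330) [ 43  66 112] [225 225 218]
(270, 270) [ 13  48 109] [182 181 173]
(270, 300) [ 24  54 123] [224 223 215]
(270, 328) [ 43  44 112] [224 224 218]
(300, 298) [ 23  38 123] [184 182 175]
(355, 300) [ 34 -26  91] [132 134 134]
(200, 200) [-16  93 124] [ 98 102 101]
(250, 240) [ -1  63 112] [149 155 152]
(220, 262) [ 11  74 106] [103 112 119]
t 8.15 box TCP [ 35.5  66.5 115.9] F [3.  0.5 2. ] u,z [[0.939, 0.026, 0.343], [0.343, 0.002, -0.939]]
shift [ 1.5 -5.5 -1.1] turn [0.  0.4 0.3] shift in goal axes [ 1.5 -5.5 -1.1]
```

The carton lies on the open flap at about 0.6 rad, held there by friction with its middle near z≈107. It needs a steeper slope, so I press the flap deeper. The far finger can now come over the opening.

```bash
cat > ct.py <<'E'
from h import *; from g import *
s=env.state(); f=grab('wrist'); b=RB.inv().apply(world(f).reshape(-1,3)-B).reshape(480,640,3)*1000
# flap slope: flap points near y 95..115 / and away from the finger
T=Ro.from_euler('xyz',s['eef_rot']).inv().apply(world(f).reshape(-1,3)-s['eef_pos']).reshape(480,640,3)*1000
m=(b[...,0]>-50)&(b[...,0]<-5)&(b[...,1]>92)&(b[...,1]<116)&(b[...,2]<148)&(b[...,2]>20)
if m.sum()>20: print('flap angle',np.median(np.arctan2(150-b[m][:,2],b[m][:,0]+57)),m.sum())
m=(b[...,0]>-50)&(b[...,0]<110)&(b[...,1]>35)&(b[...,1]<102)&(b[...,2]<148)&(b[...,2]>8)&~((abs(T[...,0])<16)&(abs(T[...,1])>15)&(T[...,2]>-80)&(T[...,2]<-5))
r=np.arctan2(150-b[...,2],b[...,0]+57); a=np.median(r[m&(b[...,0]<0)]) if (m&(b[...,0]<0)).any() else .6
d=(b[...,0]+57)*np.sin(a)-(150-b[...,2])*np.cos(a)   # height above flap plane
k=m&(d>6)&(b[...,0]<60); print('a',a,'above flap pts',k.sum(), np.round(np.percentile(b[k],[2,50,98],axis=0)).tolist() if k.sum()>30 else '')
k=m&(b[...,2]<60); print('low pts',k.sum(), np.round(np.percentile(b[k],[2,50,98],axis=0)).tolist() if k.sum()>30 else '')
goal(25,67,110,20)
E
python3 ct.py; python3 -m jog '[0,-4,3,0,0,0,0,-4,2,0,0,0,0,0,0,0,0,0,0,0,0,0,0,0]'; python3 ct.py
```

```text
flap angle 0.5838471679254191 9145
a 0.585170962795623 above flap pts 8205 [[14.0, 37.0, 106.0], [27.0, 72.0, 117.0], [47.0, 97.0, 125.0]]
low pts 0 
t 8.2 box TCP [ 35.5  66.5 115.8] F [3.2 0.3 2.3] u,z [[0.939, 0.026, 0.343], [0.343, 0.002, -0.939]]
shift [  0.5 -11.9   1.9] turn [0.  0.4 0.3] shift in goal axes [  0.5 -11.9   1.9]
time: 8.53
eef_pos: [0.5047, -0.0299, 0.1102]
eef_rot: [2.788, 0.007, 1.596]
contact_force: [2.5, -0.2, 4.8]
width: 0.0853
flap angle 0.7950487141432239 7947
a 0.8007076948723824 above flap pts 0 
low pts 2717 [[32.0, 36.0, 34.0], [42.0, 66.0, 35.0], [54.0, 93.0, 37.0]]
t 8.58 box TCP [ 31.2  66.4 110.2] F [2.  1.3 3.3] u,z [[0.938, 0.027, 0.346], [0.346, 0.002, -0.938]]
shift [ 0.6 -5.9 -1.9] turn [0.3 0.3 0.3] shift in goal axes [ 0.6 -5.9 -1.9]
```

The carton slid off. Its top is now at z≈35 on the box floor, x 32–54, with the flap held at 0.8 rad. I hold briefly, then draw out straight up.

```bash
python3 -m jog '[0,0,0,0,0,0,0,0,0,0,0,0,0,2.5,-5,0,0,0,0,3,-8,0,0,0,0,4,-10,0,0,0,0,4,-10,0,0,0,0,5,-12,0,0,0,0,5,-14,0,0,0]'
python3 -m jog '[0,5,-15,0,0,0,0,6,-16,0,0,0,0,6,-16,0,0,0,0,6,-16,0,0,0,0,0,0,0,0,0,0,0,0,0,0,0,0,0,0,0,0,0,0,0,0,0,0,0]'
python3 g.py 60 66 250 20; python3 chk.py c6.png; python3 - <<'E'
from h import *; from g import *
W=np.load('scene_w.npy'); A=RB.inv().apply(W.reshape(-1,3)-B)*1000
C=RB.inv().apply(world(grab('scene')).reshape(-1,3)-B)*1000
for n,b in(('before',A),('now',C)):
    m=(b[:,0]>-30)&(b[:,0]<50)&(b[:,1]>-100)&(b[:,1]<0)&(b[:,2]>20)&(b[:,2]<170); print(n,'flap z',np.percentile(b[m][:,2],[5,50,95]))
    m=(b[:,0]>62)&(b[:,0]<155)&(b[:,1]>-130)&(b[:,1]<0)&(b[:,2]>165)&(b[:,2]<215); print('jar',np.mean(b[m],0),b[m][:,2].max())
    m=(b[:,0]>62)&(b[:,0]<155)&(b[:,1]>20)&(b[:,1]<110)&(b[:,2]>160)&(b[:,2]<178); print('carton-on-shelf pts',m.sum())
    m=(b[:,1]>180)&(b[:,1]<260)&(abs(b[:,0])<70)&(b[:,2]>40)&(b[:,2]<165); print('bottle',np.mean(b[m],0))
E
```

```text
time: 9.25
eef_pos: [0.4938, -0.0276, 0.1665]
eef_rot: [2.818, 0.003, 1.595]
contact_force: [0.0, -0.0, 0.6]
width: 0.085
time: 9.92
eef_pos: [0.4819, -0.0257, 0.2299]
eef_rot: [2.846, 0.001, 1.594]
contact_force: [0.3, 0.3, -0.5]
width: 0.0852
t 9.92 box TCP [  8.5  71.1 229.9] F [ 0.3  0.3 -0.5] u,z [[0.956, 0.023, 0.291], [0.291, 0.005, -0.957]]
shift [-5.2 55.1 -4.2] turn [-3.1  0.1  0. ] shift in goal axes [-5.1 55.3 -1.3]
scene near tip zmin 245 x [-45. -40.] y [62. 80.]
scene far tip zmin 272 x [44. 48.] y [64. 80.]
wrist near tip zmin 244 x [-55. -41.] y [61. 83.]
wrist far tip zmin 269 x [38. 44.] y [61. 82.]
before flap z [147.42928099 149.87091357 152.12791201]
jar [ 97.87044632 -61.64333647 195.42684011] 214.82163351845685
carton-on-shelf pts 340
bottle [ 26.40154566 213.67253228 105.82372   ]
now flap z [147.55992591 149.8874894  152.49075598]
jar [ 97.95618344 -61.69351149 195.78536824] 214.5704034581145
carton-on-shelf pts 0
bottle [ 26.4290338  213.7004127  105.57134322]
```

View pics/c6.png

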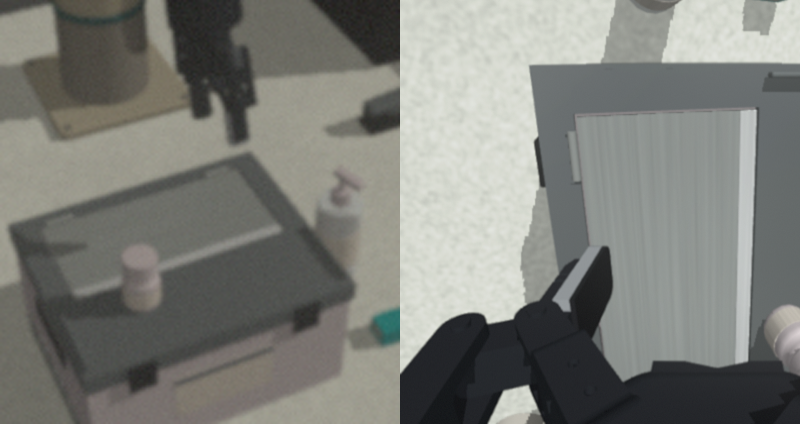

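The flap is shut flush, the shelf holds only the jar, and the jar and bottle haven't moved. The robot is clear of everything, so I hand in.

```bash
python3 -c "
from plant import env
print(env.close_job(), env.state()['time'])"
```

```text
the job is handed in; nothing more can be done
the job is handed in; nothing more can be done
```

The carton is in the returns box, the flap has closed over it, and the job is handed in at about 10 s of the 38 s allowed. With the gripper tilted about 20°, one finger held the flap down while the other pushed the carton off the shelf.

**Hitch:** the carton first stuck by friction on the flap at about 0.6 rad. I pressed the flap further, to 0.8 rad, and the carton slid off and dropped inside.

**Last checks:**
- **Carton:** its top was measured at z≈35 mm inside the box, x 32–54 mm, while the flap was still held open. I did not see it again once the flap shut.
- **Flap:** it is flush with the lid at 149.9 mm, the same as before.
- **Pill jar and bottle:** both are within about 0.5 mm of where they were.
- **Robot:** it is clear of everything, with forces under 1 N.
- **Other things on the desk:** the phone, mug, stapler, tape roll and oximeter were not re-measured. The fingers never went down near them.

**Disagreement:** the scene and wrist cameras both put the open fingertips about 30 mm behind the reported TCP, though the notes put them ahead of it. I worked from the measured tips, and where the fingers met the flap and carton agreed with that.

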